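Hang the work lamp on the sprung drop hook

ROBOT

A 6-joint arm with a two-finger parallel gripper is mounted at the origin on the work surface. World frame = base frame: x ahead of the robot, y to its left, z up, the work surface at z = 0. Lengths are in mm, angles in rad, forces in N, time in s.
With the tool pointing down it reaches from about 350 to 950 mm from the base axis. Payload 17.4 kg.
Tool frame: the origin (TCP) lies between the finger pads; the fingertips stand 22 mm ahead of it and the grasp point (between the pads) lies 3 mm ahead of it; x points along the fingers, y is the direction in which the jaws open and shut, and the axes are right-handed (so a half turn about x gives the same grasp; the last joint's range is limited). The gripper opens to 93 mm and grips with 3 to 60 N. Pads are 15 mm wide; open, the fingers measure 128 mm over their backs; the gripper's body (75 mm by 188 mm) begins 65 mm behind the grasp point.
Start: joints at [1.197, 0.116, 1.442, -0, 1.584, -0.038], TCP at [222.437, 637.302, 240.646] pointing down, gripper open.
Joint ranges: [-2.83, 2.83], [-0.83, 2.19], [0.07, 2.5], [-1.14, 4.28], [0.01, 3], [-2.97, 2.97]. Speed limits (rad/s): [1.89, 1.89, 2.22, 3.14, 3.14, 3.14].

INTERFACE

Orientations are given as a rotation vector (axis times angle).
In Python, from workcell import * gives the robot as it stands. The module is installed in compiled form; this text tells all that it offers.
- The arm moves only by the tool servo_tool, never from a script. Its argument "increments" is a list of rows, each an object of numbers: "claw": the opening, from 0 (shut) to 1 (fully open); "tx", "ty", "tz": the shift along the world's x, y, z scaled (see below); "twist": the turn about the world's z scaled (see below). A call has 1 to 10 rows; each row shifts and turns the commanded pose from where the row before left it; what a row does not reach is not made up. The controller multiplies each number of a shift by 0.05 m and each number of a turn by 360 degrees. A row lasts 1/8 s, in which the tool goes at most 62.5 mm and 10.7 degrees, less where a joint would pass 70% of its speed; a pose out of reach is approached as far as the arm can. A call with a number of a shift or a turn outside -1 to 1 is refused whole. A call with a gripper value outside its range is refused whole. The fingers move at their own pace and stop on an object; "grip_force" is the grip in N (left out, the last holds). Time passes only in rows, so rows that do not move let the fingers close. It gives the time, the measured TCP pose, the force and the opening at its end, in the units of the state.
- get_obs(): the state, without advancing time (a new reading comes with each control period).
- snapshot(name): name is "scene" or "top" or "wrist"; returns the picture (480x640x3 uint8, red, green, blue); there is no depth.
- camera_params(name): a dict with "vfov" (degrees; the focal length in pixels is half the picture's height over the tangent of half this angle, whatever the lens; pixels are square), "cx", "cy" (the principal point, pixels), "world_from_camera" (4x4, takes a point from camera to world coordinates); the wrist camera has in their place "hand_eye" (4x4, takes a point from camera to tool coordinates, whose origin is the TCP and whose axes are the tool frame's). Camera axes: x right, y down, z forward; pixel columns grow to the right and rows downward; lengths in mm; the calibration is good to about 2 mm. A picture is of the moment at which its call begins: read the wrist's pose just before it. camera_params takes no time and is no camera call.
- sign_off(): hands the job in, once; it reports no verdict.
Trained networks look in the newest picture that a camera, given by its name, has taken for a name from the list of things; names that differ only in an ending like _2 or _b are one class to them, and where a whole thing is asked for, a point or a joint stands for the part that bears it (a point fixed in the world has none). Each returns a list of dicts, best first, with "conf" (0 to 1); they miss things now and then, are a little off and sometimes report something else, mostly with a low value. They report only what shows in the picture. A call takes as long as a camera call.
- regions_of(camera, name): "region" (480x640 bool, what is visible of it) and "rect" ([centre column, centre row, width, height] in pixels, round what is visible of it).
- landmark_of(camera, name): "position" ([column, row] in pixels: a listed point, or the origin of a listed thing).
The state is a dict: "t": time; "joint_pos": joint angles; "qd": joint speeds; "effort": joint torques, N m; "position": TCP position; "ee_rot": TCP orientation; "contact_force": force on the tool from outside, world axes, zero at the start; "ft_torque": the same for the moment, N m; "opening": finger opening in mm.
Only numpy, scipy, OpenCV 4.12 (cv2) and the standard library are available. Lean on these libraries where they do the work, as an engineer would, in place of code of your own. Each camera call takes 0.05 s, during which the arm holds its last target. There are 200 camera calls.

TASK

Take hold of the slanting grip of the gantry's sprung drop rod, pull the hook down and hook it through the wire bail of the LED work lamp while the lamp still stands in its charging bay, so that the spring latch closes behind the bail. Then ease the rod up until the lamp is out of the dock and its weight balances the spring, and let go there, so that it floats where you leave it: the rod must never run up or down by itself. Do not bear hard on the lamp, and leave the spare battery and everything else on the bench where it is.

Things in the scene. Friction and masses are not known exactly. Their poses are not given: they have to be found in the camera images.
- gantry: Aluminium gantry fixed on the bench: two 40 mm posts, 0.5 m tall, 720 mm apart, carry a level rail 450 to 500 mm above the bench. Origin on the bench midway between the posts, straight below the middle of the rod's run; y along the rail, z up; posts and rail stand 30 to 70 mm to the +x side of the origin. Placed differently and up to 9 degrees turned each time.
- carriage (a joint): Carriage on the rail that carries the drop rod in an upright tube of 27 mm diameter (lower end 392 mm above the bench): metres along the gantry's +y from the middle of the rail, -0.24 to 0.24. Runs freely, about 0.8 N friction.
- drop_rod (a joint): Sprung telescopic rod with the hook at its foot, sliding straight down out of the tube: 0 = retracted (start), grows downward in metres, stop at 0.165. Net of its own weight the spring draws it up with 2.9 N when retracted plus 0.8 N for each 10 mm pulled out; 0.2 N friction, almost no damping: it flies up if let go. It cannot turn.
- hook_bowl (a point): Lowest inside point of the steel J hook's bowl, on the rod's axis; 260 mm above the bench when retracted. Axes as the gantry. The hook is 7 mm round bar in the gantry's y-z plane: bowl 24 mm wide inside, underside 7 mm below this point, back rising on the -y side (inside face 12 mm from the axis), tip on the +y side.
- hook_tip (a point): Top end of the hook's upturned tip: 16 mm to gantry +y of the bowl point and 22 mm above it. A bail enters over this tip when the lowered hook is moved towards gantry +y with its tip passing under the bail's top bar, and sinks into the bowl as the hook rises.
- latch (a joint): Spring latch of the hook: a 4.4 mm wire, 31 mm long, hinged at the back (9 mm to -y of and 41 mm above the bowl point), its free end resting inside the tip (10 mm to +y, 17 mm above). 0 = shut, 0.66 rad = swung inward against the back. About 1 N at its end opens it; the bail's bar passes down between tip and latch, which then springs shut above it.
- grip_mid (a point): Where to hold the rod: on the round rubber grip bar, 16 mm diameter, that leaves the rod 112 mm above the bowl point and slopes 40 degrees down towards gantry -x (the robot), 128 mm long. This point is 68 mm to -x of and 55 mm above the bowl point. Axes as the gantry. Pinch it across the gantry's y, the tool leaning back to the robot (40 degrees from straight down is square to the bar).
- dock: Low black charging dock fixed on the bench under the rail, 76 x 206 mm, floor 10 mm and walls 30 mm above the bench. Two bays, each 61 x 85 mm, centred 51 mm to either side of the origin along its y (origin: centre of the underside). Which bay holds the lamp changes.
- lamp: Grey LED work lamp standing on its light face in one bay of the dock: body 56 x 80 x 85 mm (x, y, z) with cooling ribs and an upright steel wire bail on top. Origin: centre of the underside, z up. Loose, 0.42 to 0.98 kg; which weight is not known beforehand (0.98 kg balances the spring with the rod about 84 mm out, 0.42 kg about 15 mm out).
- bail_mid (a point): Middle of the top bar of the lamp's bail (axis of the bar), 136 mm above the lamp's underside. The bail is 6 mm round wire, a stirrup in the lamp's x-z plane: inside 42 mm wide (36 mm of it straight along the top bar) and 48 mm high above the lamp's top, so the hook passes through it along y.
- battery: Grey spare battery pack in the other bay, 56 x 80 x 62 mm, no bail; origin at the centre of its underside. Not to be moved.
- tape_measure: Black tape measure, 70 x 36 x 55 mm, standing near the gantry's -y post; origin at the centre of its underside. Bystander.
- jar: Glass jar with lid, 52 mm diameter, 70 mm tall, near the gantry's +y post; origin at the centre of its underside. Bystander.
- mouse: White computer mouse, 62 mm round, 34 mm high; origin at the centre of its underside. Bystander.
- dust_brush: Wooden-handled brush, 170 mm long, lying on the bench. Bystander.
- scale_block: Plain steel scale bar, 100 x 22 x 22 mm, lying on the bench. Bystander.

How it is judged:
By the outcome, as a careful person would: the job done as asked, in the order asked, and still so for the second after the job is handed in, with the robot touching nothing.
It also fails if it takes over 54 s, if anything falls off the work surface, if the arm or the gripper's body presses on something with over 40 N, if the wrist force passes 120 N, or if a joint passes its speed limit or range.

## Working session

There is one attempt and no reset: what is moved stays moved. The work goes in short steps, Python scripts to look and compute and a tool call to move; the robot and the scene stay as the last step left them, time stands still between calls to the robot, and variables do not carry over. Pictures are saved under pics/ and viewed, about 8 in all and at most 12, crops included, and the job is handed in when it is done.

Besides the shell and the picture viewer there is one more tool, called after ">>>" by a JSON object that holds its "fn" and its "kwargs". servo_tool: Moves the arm, as the interface text tells. Shifts and turns lie within -1 to 1; 1 stands for 0.05 m of shift or 360 degrees of turn. Its arguments: {"type":"object","properties":{"increments":{"type":"array"},"grip_force":{"type":"number"}},"required":["increments"]}

```bash
mkdir -p pics; cat > h.py <<'E'
from workcell import *
import numpy as np, cv2
from scipy.spatial.transform import Rotation as R
from scipy.optimize import least_squares
def cam(n):
    p=camera_params(n); f=240/np.tan(np.radians(p['vfov'])/2)
    if 'world_from_camera' in p: T=np.array(p['world_from_camera'])
    else:
        o=get_obs(); T=np.eye(4); T[:3,:3]=R.from_rotvec(o['ee_rot']).as_matrix(); T[:3,3]=o['position']; T=T@np.array(p['hand_eye'])
    return f,p['cx'],p['cy'],T
def ray(c,px):
    f,cx,cy,T=c; d=T[:3,:3]@np.array([(px[0]-cx)/f,(px[1]-cy)/f,1]); return T[:3,3],d/np.linalg.norm(d)
def onz(c,px,z):
    o,d=ray(c,px); return o+d*(z-o[2])/d[2]
def proj(c,X):
    f,cx,cy,T=c; q=T[:3,:3].T@(np.array(X)-T[:3,3]); return np.array([cx+f*q[0]/q[2],cy+f*q[1]/q[2]])
def tri(rs):
    A=np.zeros((3,3));b=np.zeros(3)
    for o,d in rs:
        P=np.eye(3)-np.outer(d,d);A+=P;b+=P@o
    X=np.linalg.solve(A,b); return X,[round(float(np.linalg.norm((np.eye(3)-np.outer(d,d))@(X-o))),1) for o,d in rs]
def save(n,f):
    im=snapshot(n); cv2.imwrite('pics/'+f,im[:,:,::-1]); return im
E
python3 - <<'E'
from h import *
np.set_printoptions(precision=1,suppress=True)
for n in ['scene','top','wrist']:
    save(n,n+'0.png'); c=cam(n); print(n,c[0],c[3])
    for k in ['gantry','hook_bowl','hook_tip','grip_mid','dock','lamp','bail_mid','battery','tape_measure','jar','mouse','dust_brush','scale_block','carriage']:
        r=landmark_of(n,k); print(' ',k,[(np.round(x['position'],1).tolist(),round(x['conf'],2)) for x in r[:2]])
o=get_obs();print(o)
E
```

```text
scene 452.5439931173265 [[  -0.2    0.7   -0.7 1159.4]
 [   1.     0.1   -0.1   76.1]
 [   0.    -0.7   -0.7  820.1]
 [   0.     0.     0.     1. ]]
  gantry [([334.0, 266.3], 0.3)]
  hook_bowl [([332.0, 263.0], 0.74), ([347.1, 358.8], 0.17)]
  hook_tip [([348.1, 258.9], 0.66), ([346.0, 354.2], 0.65)]
  grip_mid [([349.6, 216.2], 0.86)]
  dock [([319.4, 352.2], 0.78)]
  lamp [([299.8, 345.0], 0.71)]
  bail_mid [([300.8, 304.4], 0.77)]
  battery [([347.6, 355.8], 0.93)]
  tape_measure [([239.7, 314.0], 0.57)]
  jar [([483.9, 377.0], 0.65)]
  mouse [([213.1, 254.1], 0.9)]
  dust_brush [([444.3, 277.0], 0.57)]
  scale_block [([356.0, 279.9], 0.9), ([345.4, 260.3], 0.72)]Traceback (most recent call last):
  File "<stdin>", line 6, in <module>
ValueError: it knows: bail_mid, battery, dock, dust_brush, gantry, grip_mid, hook_bowl, hook_tip, jar, lamp, mouse, scale_block, tape_measure
```

```bash
python3 - <<'E'
from h import *
np.set_printoptions(precision=1,suppress=True)
for n in ['top','wrist']:
    save(n,n+'0.png'); c=cam(n); print(n,c[0],c[3])
    for k in ['gantry','hook_bowl','hook_tip','grip_mid','dock','lamp','bail_mid','battery','tape_measure','jar','mouse','scale_block']:
        r=landmark_of(n,k); print(' ',k,[(np.round(x['position'],1).tolist(),round(x['conf'],2)) for x in r[:2]])
o=get_obs();print(o)
E
```

```text
top 523.7943681750268 [[  -0.    -1.     0.1  357.8]
 [  -1.     0.     0.   -29.2]
 [  -0.    -0.1   -1.  1481.8]
 [   0.     0.     0.     1. ]]
  gantry []
  hook_bowl [([300.4, 193.6], 0.89), ([424.9, 290.8], 0.63)]
  hook_tip []
  grip_mid [([307.4, 212.9], 0.72), ([293.7, 217.8], 0.64)]
  dock [([311.2, 208.3], 0.79), ([224.7, 301.7], 0.55)]
  lamp [([325.6, 209.7], 0.67), ([386.7, 231.5], 0.53)]
  bail_mid [([327.9, 199.2], 0.65)]
  battery [([295.2, 209.5], 0.6)]
  tape_measure [([386.0, 229.5], 0.93)]
  jar [([199.2, 214.3], 0.57)]
  mouse [([424.4, 294.0], 0.6)]
  scale_block []
wrist 332.1889877700919 [[  0.3   0.9   0.3 141.9]
 [  0.9  -0.3  -0.1 665.4]
 [ -0.    0.3  -1.  384.8]
 [  0.    0.    0.    1. ]]
  gantry []
  hook_bowl []
  hook_tip []
  grip_mid []
  dock []
  lamp []
  bail_mid []
  battery []
  tape_measure []
  jar []
  mouse []
  scale_block []
{'t': 2.0, 'joint_pos': array([ 1.2,  0.1,  1.4, -0. ,  1.6, -0. ]), 'qd': array([ 0.,  0.,  0.,  0., -0., -0.]), 'effort': array([  0. , -72.1, -62.3,   0.1,   0. ,   0. ]), 'position': array([222.5, 637.3, 240.6]), 'ee_rot': array([ 0.3,  1.6, -0.3]), 'contact_force': array([-0.5, -0. ,  0.2]), 'ft_torque': array([ 0., -0., -0.]), 'opening': 92.73306148758917}
```

View pics/scene0.png

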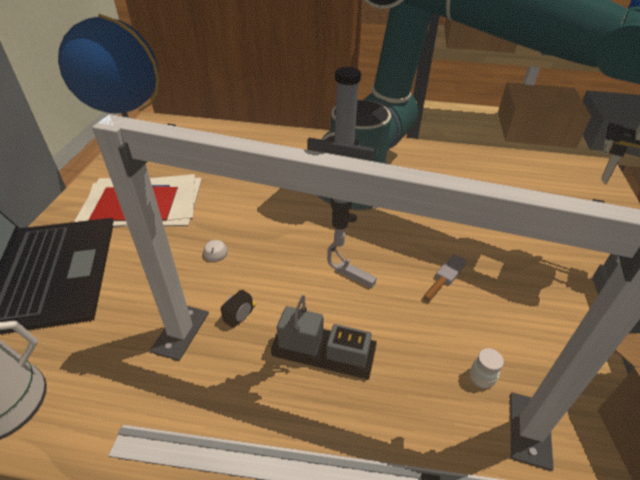

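View pics/top0.png

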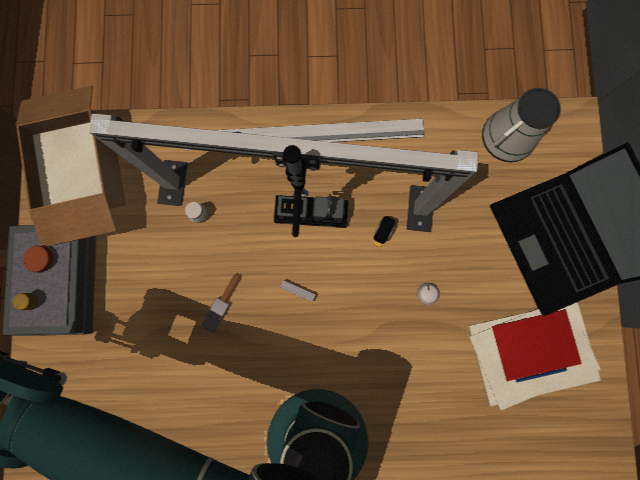

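```bash
python3 - <<'E'
from h import *
np.set_printoptions(precision=1,suppress=True)
s=cam('scene');t=cam('top')
for k,a,b in [('bowl',(332,263),(300.4,193.6)),('grip',(349.6,216.2),(307.4,212.9)),('grip2',(349.6,216.2),(293.7,217.8)),('bail',(300.8,304.4),(327.9,199.2)),('lamp',(299.8,345),(325.6,209.7)),('dock',(319.4,352.2),(311.2,208.3)),('batt',(347.6,355.8),(295.2,209.5)),('tape',(239.7,314),(386,229.5))]:
    print(k,*tri([ray(s,a),ray(t,b)]),'onz0',onz(s,a,0),onz(t,b,0))
print('railtop in top', onz(t,(92,117),500),onz(t,(478,153),500))
print('hand_eye',np.array(camera_params('wrist')['hand_eye']))
a=cv2.imread('pics/top0.png')[100:260,80:500];cv2.imwrite('pics/c1.png',cv2.resize(a,(798,304),interpolation=cv2.INTER_CUBIC))
a=cv2.imread('pics/scene0.png')[180:380,260:400];b=cv2.resize(a,(420,600),interpolation=cv2.INTER_CUBIC)
a=cv2.imread('pics/top0.png')[130:250,250:370];d=cv2.resize(a,(380,380),interpolation=cv2.INTER_CUBIC)
im=np.zeros((600,800,3),np.uint8);im[:,:420]=b;im[:380,420:]=d;cv2.imwrite('pics/c2.png',im)
E
```

```text
bowl [624.7  15.6 266.7] [3.1, 3.1] onz0 [367.7 -18.1   0. ] [682.8  29.3   0. ]
grip [566.   16.9 323.6] [15.3, 15.3] onz0 [176.8   3.4   0. ] [625.7  10.2   0. ]
grip2 [557.8  32.2 318.1] [0.6, 0.6] onz0 [176.8   3.4   0. ] [612.4  49.8   0. ]
bail [632.3 -44.8 152.4] [2.8, 2.8] onz0 [511.6 -69.    0. ] [664.3 -49.7   0. ]
lamp [630.7 -44.3  18.1] [2.2, 2.2] onz0 [619.1 -49.2   0. ] [633.7 -42.3  -0. ]
dock [636.8  -2.7  11.9] [1.5, 1.5] onz0 [629.3  -5.3   0. ] [638.9  -1.    0. ]
batt [634.3  49.4   9.4] [4.8, 4.8] onz0 [627.7  54.    0. ] [636.5  45.1   0. ]
tape [ 568.8 -204.4    7.1] [8.2, 8.2] onz0 [ 562.6 -198.5    0. ] [ 571.9 -213.3    0. ]
railtop in top [737.3 416.2 500. ] [ 644.4 -334.7  500. ]
hand_eye [[   0.    -0.3    1.  -144.1]
 [   1.    -0.    -0.    -0. ]
 [   0.     1.     0.3  -85.3]
 [   0.     0.     0.     1. ]]
```

View pics/c2.png

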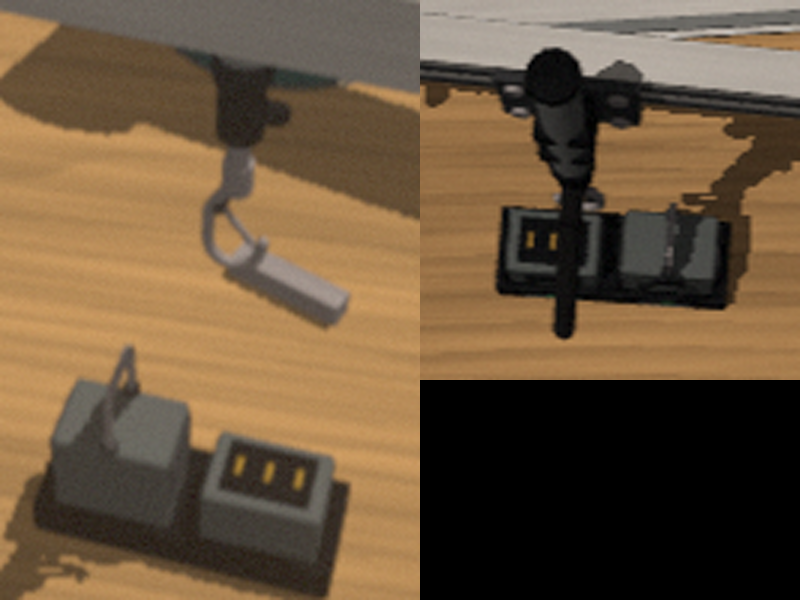

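>>> {"fn": "servo_tool", "kwargs": {"increments": [{"tx":0.28,"ty":-0.86,"tz":0.15,"twist":0.0026},{"tx":0.28,"ty":-0.86,"tz":0.15,"twist":0.0026},{"tx":0.28,"ty":-0.86,"tz":0.15,"twist":0.0026},{"tx":0.28,"ty":-0.86,"tz":0.15,"twist":0.0026},{"tx":0.28,"ty":-0.86,"tz":0.15,"twist":0.0026},{"tx":0.28,"ty":-0.86,"tz":0.15,"twist":0.0026},{"tx":0.28,"ty":-0.86,"tz":0.15,"twist":0.0026},{"tx":0.28,"ty":-0.86,"tz":0.15,"twist":0.0026},{"tx":0.28,"ty":-0.86,"tz":0.15,"twist":0.0026},{"tx":0.28,"ty":-0.86,"tz":0.15,"twist":0.0026}]}}

```text
invalid input at $.increments[0]: expected keys claw, tx, ty, tz, twist
```

>>> {"fn": "servo_tool", "kwargs": {"increments": [{"tx":0.28,"ty":-0.86,"tz":0.15},{"tx":0.28,"ty":-0.86,"tz":0.15},{"tx":0.28,"ty":-0.86,"tz":0.15},{"tx":0.28,"ty":-0.86,"tz":0.15},{},{},{}]}}

```text
invalid input at $.increments[0]: expected keys claw, tx, ty, tz, twist
```

```bash
python3 - <<'E'
from h import *
np.set_printoptions(precision=3,suppress=True)
o=get_obs();M=R.from_rotvec(o['ee_rot']).as_matrix();print(o['position'],o['contact_force'],'\n',M)
c=cam('wrist');save('wrist','w1.png')
for k in ['hook_bowl','hook_tip','grip_mid','lamp','bail_mid','battery','dock']:
    r=landmark_of('wrist',k); print(' ',k,[(np.round(x['position'],1).tolist(),round(x['conf'],2)) for x in r[:2]])
E
```

```text
[222.454 637.282 240.619] [-0.507 -0.036  0.226] 
 [[-0.     0.33   0.944]
 [-0.     0.944 -0.33 ]
 [-1.    -0.     0.   ]]
  hook_bowl []
  hook_tip []
  grip_mid []
  lamp []
  bail_mid []
  battery []
  dock []
```

View pics/w1.png

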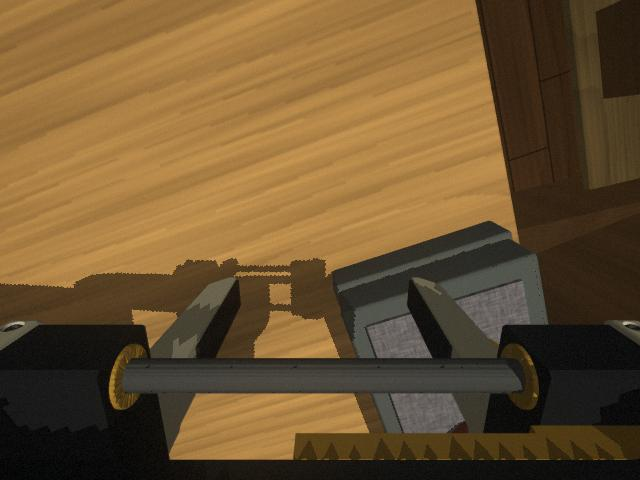

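>>> {"fn": "servo_tool", "kwargs": {"increments": [{"claw":1,"tx":0.28,"ty":-0.86,"tz":0.15,"twist":0.0034},{"claw":1,"tx":0.28,"ty":-0.86,"tz":0.15,"twist":0.0034},{"claw":1,"tx":0.28,"ty":-0.86,"tz":0.15,"twist":0.0034},{"claw":1,"tx":0.28,"ty":-0.86,"tz":0.15,"twist":0.0034},{"claw":1,"tx":0.28,"ty":-0.86,"tz":0.15,"twist":0.0034},{"claw":1,"tx":0.28,"ty":-0.86,"tz":0.15,"twist":0.0034},{"claw":1,"tx":0.28,"ty":-0.86,"tz":0.15,"twist":0.0034},{"claw":1,"tx":0.28,"ty":-0.86,"tz":0.15,"twist":0.0034},{"claw":1,"tx":0.28,"ty":-0.86,"tz":0.15,"twist":0.0034},{"claw":1,"tx":0.28,"ty":-0.86,"tz":0.15,"twist":0.0034}]}}

```text
t: 3.65
position: [362.5, 205.9, 316.1]
ee_rot: [0.095, 1.568, -0.095]
contact_force: [0.4, 0.3, -0.4]
opening: 93.2
```

>>> {"fn": "servo_tool", "kwargs": {"increments": [{"claw":1,"tx":0.28,"ty":-0.86,"tz":0.15,"twist":0},{"claw":1,"tx":0.28,"ty":-0.86,"tz":0.15,"twist":0},{"claw":1,"tx":0.28,"ty":-0.86,"tz":0.15,"twist":0},{"claw":1,"tx":0.28,"ty":-0.86,"tz":0.15,"twist":0},{"claw":1,"tx":0,"ty":0,"tz":0,"twist":0},{"claw":1,"tx":0,"ty":0,"tz":0,"twist":0}]}}

```text
t: 4.4
position: [418.3, 35.5, 345.6]
ee_rot: [0.097, 1.569, -0.096]
contact_force: [1.0, 0.5, 0.4]
opening: 92.7
```

```bash
python3 - <<'E'
from h import *
np.set_printoptions(precision=3,suppress=True)
o=get_obs();M=R.from_rotvec(o['ee_rot']).as_matrix();print(o['t'],o['position'],o['contact_force'],'\n',M)
c=cam('wrist');save('wrist','w1.png')
for k in ['hook_bowl','hook_tip','grip_mid','lamp','bail_mid','battery','dock']:
    r=landmark_of('wrist',k); print(' ',k,[(np.round(x['position'],1).tolist(),round(x['conf'],2)) for x in r[:2]])
E
```

```text
4.4 [418.314  35.51  345.569] [1.02  0.547 0.391] 
 [[-0.     0.122  0.992]
 [ 0.     0.992 -0.122]
 [-1.     0.    -0.   ]]
  hook_bowl []
  hook_tip []
  grip_mid []
  lamp [([292.0, 326.3], 0.77), ([350.9, 322.0], 0.41)]
  bail_mid []
  battery [([350.9, 320.8], 0.56)]
  dock [([321.0, 318.0], 0.57)]
```

View pics/w1.png

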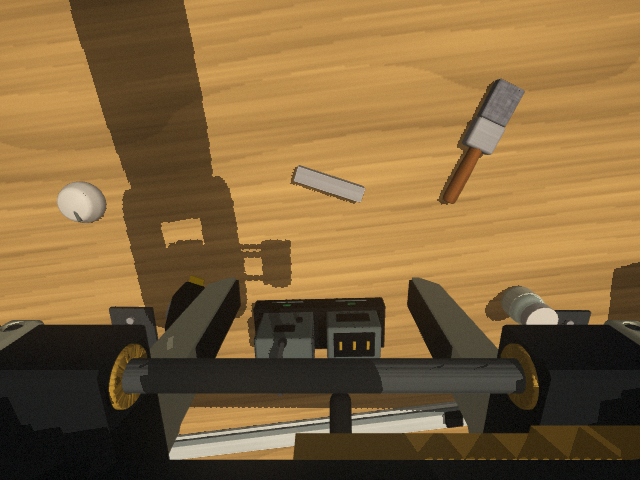

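```bash
python3 - <<'E'
from h import *
np.set_printoptions(precision=1,suppress=True)
s=cam('scene');t=cam('top');w=cam('wrist')
print('bar end from wrist z~288', onz(w,(341,398),288),'top',onz(t,(295.8,234),288), 'bowl on z260', onz(s,(332,263),260),onz(t,(300.4,193.6),260),'tip z282',onz(s,(348.1,258.9),282),'grip z315',onz(s,(349.6,216.2),315),onz(t,(293.7,217.8),315))
def P(v):
    x,y,a=v; ex=np.array([np.cos(a),np.sin(a),0]);ey=np.array([-np.sin(a),np.cos(a),0]);b=np.array([x,y,260]);return ex,ey,b
obs=[(s,(332,263),(0,0,0)),(s,(349.6,216.2),(-68,0,55)),(t,(300.4,193.6),(0,0,0)),(t,(293.7,217.8),(-68,0,55)),(t,(295.8,234),(-98,0,28)),(w,(341,398),(-98,0,28))]
def f(v):
    ex,ey,b=P(v); r=[]
    for c,p,l in obs: r+=list(proj(c,b+ex*l[0]+ey*l[1]+np.array([0,0,l[2]]))-p)
    return np.array(r+[(v[2]+np.radians(7.06))*200])
q=least_squares(f,[625,15,-.12],loss='soft_l1');print(q.x,np.degrees(q.x[2]),f(q.x))
ex,ey,b=P(q.x);print('grip',b-68*ex+[0,0,55],'g78',b-78*ex+[0,0,112-78*np.tan(np.radians(40))])
# wrist rays for dock things
for n,p,z in [('lamp',(292,326.3),10),('batt',(350.9,320.8),10),('dock',(321,318),0)]: print(n,onz(w,p,z))
for n,p,z in [('bail',(300.8,304.4),146)]: print(n,onz(s,p,z),onz(t,(327.9,199.2),z))
# lamp front top edge etc
print('dock edges',onz(w,(258,300),30),onz(w,(383,297),30))
E
```

```text
bar end from wrist z~288 [523.6  36.4 288. ] top [525.   30.3 288. ] bowl on z260 [618.7  11.8 260. ] [625.8  19.  260. ] tip z282 [625.7  39.4 282. ] grip z315 [554.2  31.3 315. ] [558.3  33.  315. ]
[621.6  22.9  -0.1] -7.201991466706575 [ 6.2  2.   0.1 -0.  -1.6  1.8  0.7  1.8 -2.1  0.3 -1.5  0.9 -0.5]
grip [554.1  31.4 315. ] g78 [544.2  32.7 306.6]
lamp [629.8 -42.2  10. ]
batt [631.3  55.4  10. ]
dock [626.2   6.5   0. ]
bail [626.9 -43.2 146. ] [634.1 -47.7 146. ]
dock edges [565.3 -83.7  30. ] [583.4 108.   30. ]
```

>>> {"fn": "servo_tool", "kwargs": {"increments": [{"claw":1,"tx":0.45,"ty":-0.8,"tz":0,"twist":0},{"claw":1,"tx":0.45,"ty":-0.8,"tz":0,"twist":0},{"claw":1,"tx":0,"ty":0,"tz":0,"twist":0},{"claw":1,"tx":0,"ty":0,"tz":0,"twist":0}]}}

```text
t: 5.3
position: [463.3, -44.4, 345.6]
ee_rot: [0.096, 1.569, -0.096]
contact_force: [-0.1, -0.5, 0.1]
opening: 92.9
```

```bash
cat > look.py <<'E'
from h import *
import sys,pickle
np.set_printoptions(precision=3,suppress=True)
o=get_obs();print(o['t'],o['position'],o['contact_force'])
c=cam('wrist');save('wrist',sys.argv[1]+'.png');pickle.dump(c,open(sys.argv[1]+'.pkl','wb'))
for k in ['lamp','bail_mid','battery','dock','grip_mid','hook_bowl','hook_tip']:
    r=landmark_of('wrist',k); print(' ',k,[(np.round(x['position'],1).tolist(),round(x['conf'],2)) for x in r[:2]])
E
python3 look.py wA
```

```text
5.3 [463.289 -44.37  345.588] [-0.099 -0.543  0.115]
  lamp [([335.4, 295.3], 0.79)]
  bail_mid [([337.0, 345.8], 0.92), ([335.6, 292.0], 0.54)]
  battery [([395.0, 291.5], 0.62)]
  dock [([366.1, 286.9], 0.67)]
  grip_mid [([453.3, 402.2], 0.67)]
  hook_bowl [([421.0, 416.8], 0.77)]
  hook_tip [([448.3, 439.3], 0.93), ([365.0, 289.6], 0.47)]
```

>>> {"fn": "servo_tool", "kwargs": {"increments": [{"claw":1,"tx":0.2,"ty":-0.5,"tz":-0.9,"twist":0},{"claw":1,"tx":0.2,"ty":-0.5,"tz":-0.9,"twist":0},{"claw":1,"tx":0,"ty":0,"tz":0,"twist":0},{"claw":1,"tx":0,"ty":0,"tz":0,"twist":0}]}}

```text
t: 6.2
position: [483.6, -94.3, 257.2]
ee_rot: [0.096, 1.567, -0.096]
contact_force: [-0.0, -0.1, 0.1]
opening: 92.6
```

```bash
python3 look.py wB; python3 - <<'E'
import cv2,numpy as np
a=cv2.imread('pics/wA.png')[220:460,200:460];b=cv2.imread('pics/wB.png')[220:460,200:460]
cv2.imwrite('pics/c3.png',cv2.resize(np.hstack([a,b]),(800,int(240*800/520)),interpolation=cv2.INTER_CUBIC))
E
```

```text
6.2 [483.588 -94.33  257.176] [-0.028 -0.098  0.087]
  lamp [([373.9, 308.0], 0.93)]
  bail_mid []
  battery [([449.5, 302.3], 0.7)]
  dock [([409.0, 298.9], 0.74)]
  grip_mid []
  hook_bowl []
  hook_tip []
```

View pics/c3.png

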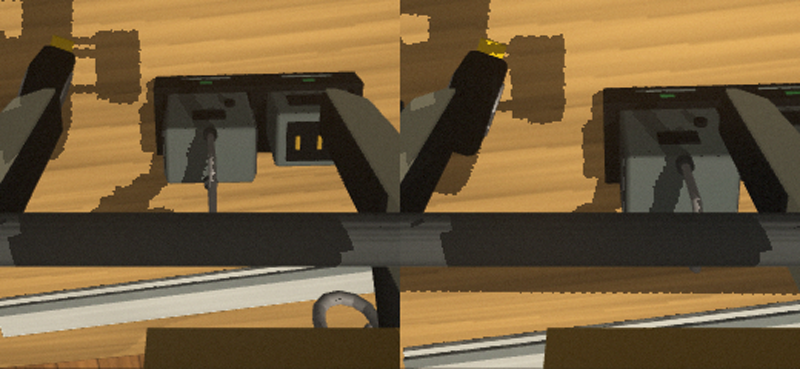

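```bash
python3 - <<'E'
from h import *
import pickle
np.set_printoptions(precision=1,suppress=True)
A=pickle.load(open('wA.pkl','rb'));B=pickle.load(open('wB.pkl','rb'));k=520/800
a=lambda x,y:(200+x*k,220+y*k); b=lambda x,y:(200+(x-400)*k,220+y*k)
print('foot near',onz(A,a(210,133),95),onz(B,b(685,162),95))
print('top far edge A',onz(A,a(165,182),95),onz(A,a(255,182),95))
print('bail A z146',onz(A,(337,345.8),146))
print('base lamp z10',onz(A,(335.4,295.3),10),onz(B,(373.9,308),10),'dock',onz(A,(366.1,286.9),0),onz(B,(409,298.9),0),'bat',onz(A,(395,291.5),10),onz(B,(449.5,302.3),10))
print('dock front A z30',onz(A,a(155,78),30),onz(A,a(355,72),30))
print('bowl A',onz(A,(421,416.8),260),'tip',onz(A,(448.3,439.3),282),'grip',onz(A,(453.3,402.2),315))
s=cam('scene');t=cam('top')
print(tri([ray(A,(337,345.8)),ray(s,(300.8,304.4)),ray(t,(327.9,199.2))]))
print('proj hook into A', proj(A,(621.6,22.9,260)))
E
```

```text
foot near [599.4 -43.3  95. ] [599.  -42.6  95. ]
top far edge A [643.3 -88.7  95. ] [653.2  -8.8  95. ]
bail A z146 [623.9 -47.4 146. ]
base lamp z10 [626.8 -44.9  10. ] [626.6 -44.4  10. ] dock [623.1   5.9   0. ] [624.5   4.5   0. ] bat [631.8  50.2  10. ] [630.3  55.   10. ]
dock front A z30 [569.5 -91.4  30. ] [587. 102.  30.]
bowl A [623.5  21.9 260. ] tip [625.8  37.8 282. ] grip [555.4  30.  315. ]
(array([629.1, -46.1, 145.2]), [3.9, 3.7, 5.4])
proj hook into A [422. 415.]
```

>>> {"fn": "servo_tool", "kwargs": {"increments": [{"claw":1,"tx":-0.02,"ty":0.9,"tz":0.36,"twist":0.0},{"claw":1,"tx":-0.02,"ty":0.9,"tz":0.36,"twist":0},{"claw":1,"tx":-0.03,"ty":0.9,"tz":0.36,"twist":0},{"claw":1,"tx":0,"ty":0,"tz":0,"twist":0},{"claw":1,"tx":0.45,"ty":-0.056,"tz":0,"twist":0},{"claw":1,"tx":0.45,"ty":-0.056,"tz":0,"twist":0},{"claw":1,"tx":0.44,"ty":-0.056,"tz":0,"twist":0},{"claw":1,"tx":0,"ty":0,"tz":0,"twist":0},{"claw":1,"tx":0,"ty":0,"tz":0,"twist":0}]}}

```text
t: 7.72
position: [546.5, 31.5, 309.4]
ee_rot: [0.096, 1.569, -0.096]
contact_force: [0.3, -1.0, 0.2]
opening: 93.1
```

```bash
python3 - <<'E'
import numpy as np,cv2
from h import *
w=snapshot('wrist');s=snapshot('scene')
im=np.zeros((400,800,3),np.uint8);im[:,:400]=cv2.resize(w[180:480,170:470],(400,400));im[:,400:]=cv2.resize(s[130:290,240:400],(400,400),interpolation=cv2.INTER_CUBIC)
cv2.imwrite('pics/c4.png',im[:,:,::-1]);o=get_obs();print(o['position'],o['contact_force'])
E
```

```text
[546.39084401  31.73555403 309.81804532] [-0.29973947 -0.16406924  0.76297652]
```

View pics/c4.png

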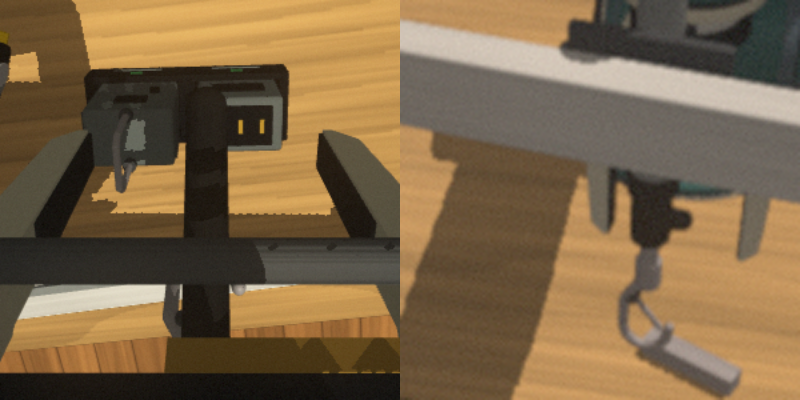

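>>> {"fn": "servo_tool", "kwargs": {"grip_force": 45, "increments": [{"claw":0,"tx":0,"ty":0,"tz":0,"twist":0},{"claw":0,"tx":0,"ty":0,"tz":0,"twist":0},{"claw":0,"tx":0,"ty":0,"tz":0,"twist":0},{"claw":0,"tx":0,"ty":0,"tz":0,"twist":0},{"claw":0,"tx":0,"ty":0,"tz":0,"twist":0},{"claw":0,"tx":0,"ty":0,"tz":0,"twist":0},{"claw":0,"tx":0,"ty":0,"tz":0,"twist":0},{"claw":0,"tx":0,"ty":0,"tz":0,"twist":0}]}}

```text
t: 8.82
position: [546.9, 31.9, 309.6]
ee_rot: [0.096, 1.569, -0.096]
contact_force: [0.1, -0.2, 0.5]
opening: 17.5
```

```bash
cat > st.py <<'E'
from h import *
import sys
n=int(sys.argv[1]) if len(sys.argv)>1 else 1
np.set_printoptions(precision=2,suppress=True)
F=[]
for i in range(n):
    if n>1: snapshot('wrist')
    F.append(get_obs()['contact_force'])
o=get_obs();print(o['t'],o['position'],o['ee_rot'],'F',np.mean(F,0),'sd',np.std(F,0),'tq',o['ft_torque'],'open',o['opening'])
E
python3 st.py 6
```

```text
9.125 [546.94  31.88 309.64] [ 0.1   1.57 -0.1 ] F [-0.08 -0.21 -0.18] sd [0.36 0.64 0.54] tq [ 0.15  0.01 -0.04] open 15.429965525177366
```

>>> {"fn": "servo_tool", "kwargs": {"increments": [{"claw":0,"tx":-0.025,"ty":-0.2,"tz":0,"twist":0},{"claw":0,"tx":-0.05,"ty":-0.4,"tz":0,"twist":0},{"claw":0,"tx":-0.06,"ty":-0.48,"tz":0,"twist":0},{"claw":0,"tx":-0.06,"ty":-0.48,"tz":0,"twist":0},{"claw":0,"tx":-0.05,"ty":-0.4,"tz":0,"twist":0},{"claw":0,"tx":-0.025,"ty":-0.2,"tz":0,"twist":0},{"claw":0,"tx":0,"ty":0,"tz":0,"twist":0},{"claw":0,"tx":0,"ty":0,"tz":0,"twist":0},{"claw":0,"tx":0,"ty":0,"tz":0,"twist":0}]}}

```text
t: 10.25
position: [532.6, -77.4, 309.6]
ee_rot: [0.096, 1.57, -0.097]
contact_force: [-7.4, -0.3, 1.6]
opening: 15.2
```

```bash
python3 st.py 6; python3 look.py wC; python3 - <<'E'
from h import *
for n in ['scene','top']:
    save(n,n+'1.png')
    for k in ['hook_bowl','hook_tip','grip_mid','bail_mid']:
        r=landmark_of(n,k); print(n,k,[(np.round(x['position'],1).tolist(),round(x['conf'],2)) for x in r[:2]])
E
```

```text
10.55 [532.63 -77.3  309.63] [ 0.1   1.57 -0.1 ] F [-7.32  0.02  0.93] sd [0.57 0.38 0.43] tq [ 0.09  1.14 -0.06] open 15.127221222184772
10.55 [532.635 -77.303 309.634] [-7.587 -0.437  1.526]
  lamp [([355.9, 259.0], 0.9), ([583.2, 36.0], 0.4)]
  bail_mid [([365.2, 304.7], 0.76)]
  battery [([421.1, 260.2], 0.8)]
  dock [([391.0, 255.6], 0.75), ([124.3, 109.1], 0.32)]
  grip_mid [([323.3, 336.0], 0.91)]
  hook_bowl []
  hook_tip [([347.2, 399.5], 0.57)]
scene hook_bowl [([278.0, 249.6], 0.75)]
scene hook_tip [([284.4, 243.9], 0.61)]
scene grip_mid [([288.4, 203.8], 0.55)]
scene bail_mid [([298.1, 300.1], 0.55)]
top hook_bowl []
top hook_tip []
top grip_mid []
top bail_mid []
```

>>> {"fn": "servo_tool", "kwargs": {"increments": [{"claw":0,"tx":-0.02,"ty":0,"tz":0,"twist":0},{"claw":0,"tx":0,"ty":0,"tz":0,"twist":0}]}}

```text
t: 11.7
position: [532.5, -76.9, 309.7]
ee_rot: [0.096, 1.568, -0.097]
contact_force: [3.7, -1.1, -1.1]
opening: 14.7
```

```bash
python3 st.py 4; python3 - <<'E'
from h import *
import pickle
np.set_printoptions(precision=1,suppress=True)
C=pickle.load(open('wC.pkl','rb'));A=pickle.load(open('wA.pkl','rb'));s=cam('scene')
print('bail C z146',onz(C,(365.2,304.7),146),'lamp',onz(C,(355.9,259),10))
print(tri([ray(C,(365.2,304.7)),ray(A,(337,345.8)),ray(s,(299.5,302.3))]))
print('tip C',onz(C,(347.2,399.5),282),'grip C',onz(C,(323.3,336),315),'scene tip',onz(s,(284.4,243.9),282),'bowl',onz(s,(278,249.6),260))
w=cv2.imread('pics/wC.png');sc=cv2.imread('pics/scene1.png')
im=np.zeros((600,800,3),np.uint8);im[:,:400]=cv2.resize(w[210:420,270:410],(400,600),interpolation=cv2.INTER_CUBIC);im[:,400:]=cv2.resize(sc[190:370,230:350],(400,600),interpolation=cv2.INTER_CUBIC)
cv2.imwrite('pics/c5.png',im)
E
```

```text
11.9 [532.61 -76.38 309.66] [ 0.1   1.57 -0.1 ] F [ 5.22 -1.65 -1.14] sd [0.58 0.49 0.71] tq [-0.15 -0.82 -0.08] open 15.33932557454241
bail C z146 [621.5 -44.6 146. ] lamp [623.6 -41.8  10. ]
(array([622.4, -46.1, 146.5]), [1.9, 1.5, 0.5])
tip C [611.2 -71.5 282. ] grip C [540.8 -78.1 315. ] scene tip [609.4 -73.4 282. ] bowl [603.3 -87.3 260. ]
```

View pics/c5.png

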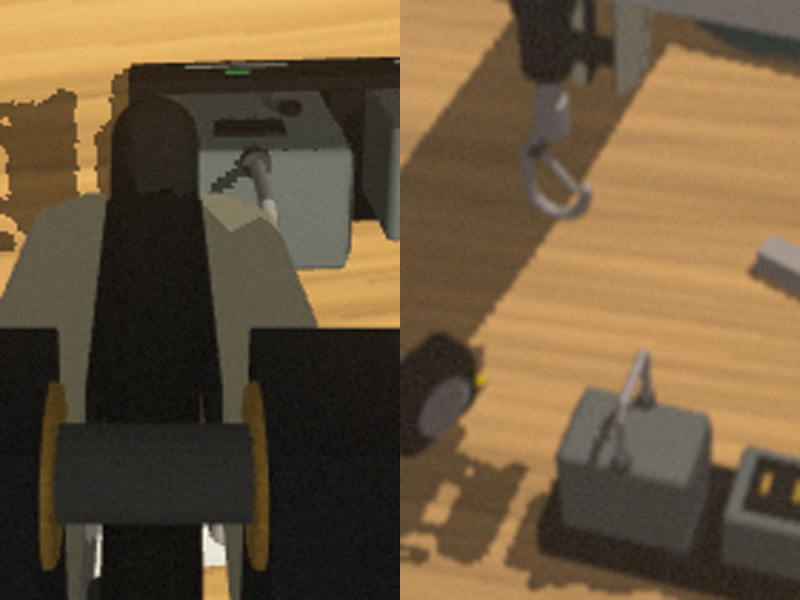

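>>> {"fn": "servo_tool", "kwargs": {"grip_force": 55, "increments": [{"claw":0,"tx":0.008,"ty":0,"tz":-0.15,"twist":0},{"claw":0,"tx":0,"ty":0,"tz":-0.35,"twist":0},{"claw":0,"tx":0,"ty":0,"tz":-0.4,"twist":0},{"claw":0,"tx":0,"ty":0,"tz":-0.4,"twist":0},{"claw":0,"tx":0,"ty":0,"tz":-0.4,"twist":0},{"claw":0,"tx":0,"ty":0,"tz":-0.4,"twist":0},{"claw":0,"tx":0,"ty":0,"tz":-0.4,"twist":0},{"claw":0,"tx":0,"ty":0,"tz":-0.3,"twist":0},{"claw":0,"tx":0,"ty":0,"tz":-0.1,"twist":0},{"claw":0,"tx":0,"ty":0,"tz":0,"twist":0}]}}

```text
t: 13.15
position: [532.8, -76.1, 165.2]
ee_rot: [0.096, 1.568, -0.096]
contact_force: [-4.5, 0.2, 14.5]
opening: 15.1
```

>>> {"fn": "servo_tool", "kwargs": {"increments": [{"claw":0,"tx":0,"ty":0,"tz":0,"twist":0},{"claw":0,"tx":0,"ty":0,"tz":0,"twist":0}]}}

```text
t: 13.4
position: [532.8, -76.1, 165.6]
ee_rot: [0.096, 1.568, -0.096]
contact_force: [-5.0, -0.7, 14.6]
opening: 15.0
```

```bash
python3 st.py 8; python3 look.py wD; python3 - <<'E'
from h import *
np.set_printoptions(precision=1,suppress=True)
ims=[]
for n in ['scene','top']:
    im=save(n,n+'2.png')[:,:,::-1];ims.append(im);c=cam(n)
    for k in ['hook_bowl','hook_tip','grip_mid','bail_mid']:
        r=landmark_of(n,k); print(n,k,[(np.round(x['position'],1).tolist(),round(x['conf'],2)) for x in r[:2]])
w=cv2.imread('pics/wD.png')
im=np.zeros((600,800,3),np.uint8);im[:,:400]=cv2.resize(w[180:480,220:420],(400,600),interpolation=cv2.INTER_CUBIC);im[:,400:]=cv2.resize(ims[0][240:360,250:330],(400,600),interpolation=cv2.INTER_CUBIC)
cv2.imwrite('pics/c6.png',im)
E
```

```text
13.8 [532.8  -76.11 165.6 ] [ 0.1   1.57 -0.1 ] F [-5.05 -0.26 14.07] sd [0.47 0.56 0.22] tq [ 0.12  0.79 -0.04] open 14.695146901346353
13.8 [532.8   -76.109 165.599] [-4.647 -0.647 13.687]
  lamp [([365.1, 311.0], 0.94), ([25.6, 94.6], 0.44)]
  bail_mid []
  battery [([461.9, 308.4], 0.98)]
  dock [([408.2, 305.1], 0.68), ([365.3, 311.7], 0.53)]
  grip_mid [([324.2, 338.1], 0.62)]
  hook_bowl []
  hook_tip [([346.2, 399.4], 0.74)]
scene hook_bowl [([278.1, 302.9], 0.79), ([445.5, 279.4], 0.62)]
scene hook_tip [([290.7, 298.0], 0.64)]
scene grip_mid []
scene bail_mid [([298.8, 301.9], 0.93), ([214.1, 253.5], 0.42)]
top hook_bowl [([384.5, 231.7], 0.27)]
top hook_tip []
top grip_mid []
top bail_mid []
```

View pics/c6.png

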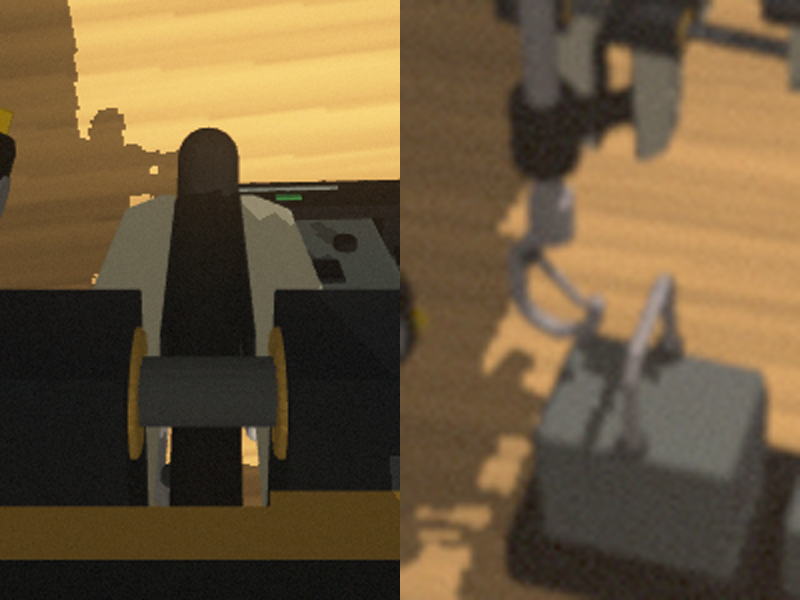

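```bash
python3 - <<'E'
from h import *
np.set_printoptions(precision=1,suppress=True)
s=cam('scene')
px=lambda u,v:(250+(u-400)/5,240+v/5)
print('tip seen',px(598,300),'bowl ~',px(565,330))
print('tip onz138',onz(s,px(598,300),138),'bowl inside onz116',onz(s,px(562,322),116))
print('model tip',proj(s,(610.2,-69.4,138)),'bowl',proj(s,(608.1,-85.3,116)))
print('bail: near foot z95',onz(s,px(632,440),95),'far foot',onz(s,px(672,345),95),'near bend z140',onz(s,px(655,300),140),'top far',onz(s,px(664,278),146))
for d in (-18,0,18):
    print(d,proj(s,np.array([622.4,-46,146])+d*np.array([.991,-.13,0])), proj(s,np.array([622.4,-46,95])+np.sign(d)*24*np.array([.991,-.13,0])))
E
```

```text
tip seen (289.6, 300.0) bowl ~ (283.0, 306.0)
tip onz138 [613.8 -68.  138. ] bowl inside onz116 [609.6 -84.2 116. ]
model tip [289.3 298.5] bowl [282.  303.7]
bail: near foot z95 [645.1 -49.   95. ] far foot [596.9 -42.7  95. ] near bend z140 [611.5 -46.  140. ] top far [605.1 -43.7 146. ]
-18 [302.9 295.4] [304.1 309.7]
0 [299.8 302.4] [300.3 318.9]
18 [296.7 309.5] [296.2 328.5]
```

>>> {"fn": "servo_tool", "kwargs": {"increments": [{"claw":0,"tx":-0.008,"ty":0,"tz":-0.08,"twist":0},{"claw":0,"tx":0,"ty":0,"tz":0,"twist":0},{"claw":0,"tx":0.011,"ty":0.084,"tz":0,"twist":0},{"claw":0,"tx":0.022,"ty":0.168,"tz":0,"twist":0},{"claw":0,"tx":0.022,"ty":0.168,"tz":0,"twist":0},{"claw":0,"tx":0.022,"ty":0.168,"tz":0,"twist":0},{"claw":0,"tx":0.011,"ty":0.086,"tz":0,"twist":0},{"claw":0,"tx":0,"ty":0,"tz":0,"twist":0},{"claw":0,"tx":0,"ty":0,"tz":0,"twist":0}]}}

```text
t: 15.82
position: [537.2, -42.2, 161.8]
ee_rot: [0.096, 1.567, -0.095]
contact_force: [-1.6, 1.9, 13.7]
opening: 14.9
```

```bash
python3 st.py 8; python3 - <<'E'
from h import *
im=save('scene','scene3.png')[:,:,::-1]
cv2.imwrite('pics/c7.png',cv2.resize(im[260:360,250:350],(600,600),interpolation=cv2.INTER_CUBIC))
E
```

```text
16.225 [537.22 -42.26 161.9 ] [ 0.1   1.57 -0.1 ] F [-1.42  0.88 14.36] sd [0.56 0.48 0.33] tq [ 0.22  0.26 -0.02] open 14.801882298263422
```

View pics/c7.png

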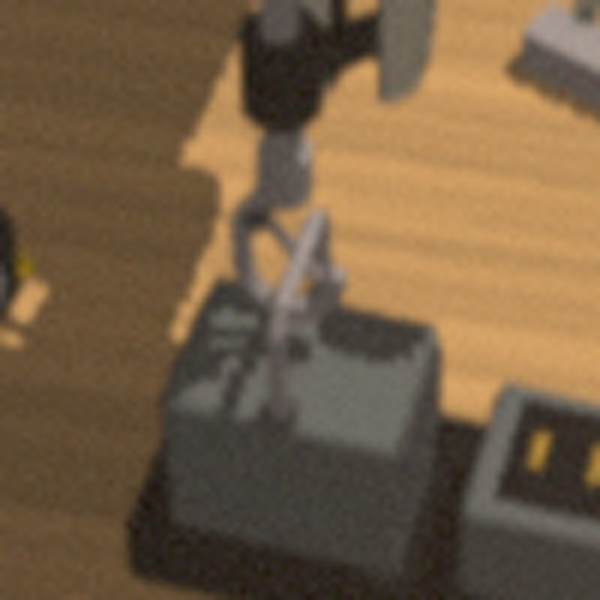

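>>> {"fn": "servo_tool", "kwargs": {"increments": [{"claw":0,"tx":0,"ty":0,"tz":0.06,"twist":0},{"claw":0,"tx":0,"ty":0,"tz":0.08,"twist":0},{"claw":0,"tx":0,"ty":0,"tz":0.08,"twist":0},{"claw":0,"tx":0,"ty":0,"tz":0.08,"twist":0},{"claw":0,"tx":0,"ty":0,"tz":0.08,"twist":0},{"claw":0,"tx":0,"ty":0,"tz":0.08,"twist":0},{"claw":0,"tx":0,"ty":0,"tz":0,"twist":0},{"claw":0,"tx":0,"ty":0,"tz":0,"twist":0}]}}

```text
t: 17.27
position: [537.2, -42.5, 185.1]
ee_rot: [0.096, 1.567, -0.096]
contact_force: [-1.3, -2.3, 15.8]
opening: 15.1
```

```bash
python3 st.py 8; python3 - <<'E'
from h import *
im=save('scene','scene4.png')[:,:,::-1]
cv2.imwrite('pics/c8.png',cv2.resize(im[260:360,250:350],(600,600),interpolation=cv2.INTER_CUBIC))
E
```

```text
17.675 [537.18 -42.53 185.08] [ 0.1   1.57 -0.1 ] F [-2.23 -1.17 16.12] sd [0.57 0.54 0.64] tq [-0.05  0.36 -0.  ] open 14.431695860534033
```

View pics/c8.png

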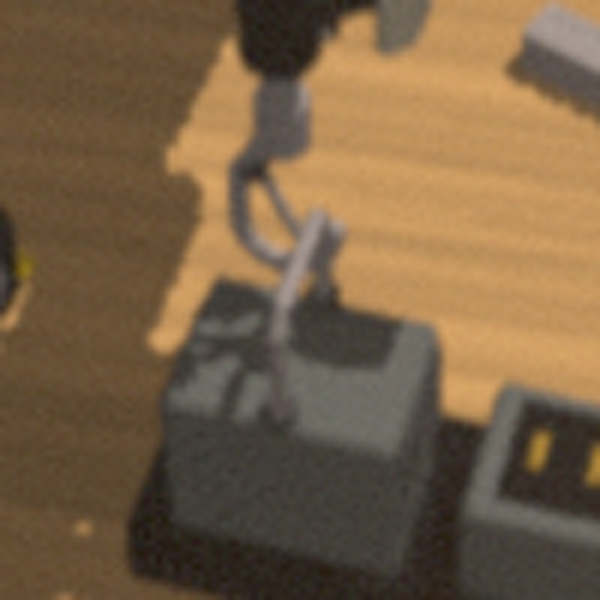

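>>> {"fn": "servo_tool", "kwargs": {"increments": [{"claw":0,"tx":0,"ty":0,"tz":0.05,"twist":0},{"claw":0,"tx":0,"ty":0,"tz":0.05,"twist":0},{"claw":0,"tx":0,"ty":0,"tz":0,"twist":0},{"claw":0,"tx":0,"ty":0,"tz":0,"twist":0}]}}

```text
t: 18.23
position: [537.2, -42.3, 189.7]
ee_rot: [0.096, 1.567, -0.096]
contact_force: [-0.4, 0.7, 13.0]
opening: 14.8
```

```bash
python3 st.py 10
```

```text
18.725 [537.18 -42.27 189.64] [ 0.1   1.57 -0.1 ] F [ 0.16  0.98 12.13] sd [0.47 0.68 0.45] tq [0.25 0.03 0.01] open 14.756396306968067
```

>>> {"fn": "servo_tool", "kwargs": {"increments": [{"claw":0,"tx":0.005,"ty":0.04,"tz":0,"twist":0},{"claw":0,"tx":0.005,"ty":0.04,"tz":0,"twist":0},{"claw":0,"tx":0,"ty":0,"tz":0.05,"twist":0},{"claw":0,"tx":0,"ty":0,"tz":0.05,"twist":0},{"claw":0,"tx":0,"ty":0,"tz":0.05,"twist":0},{"claw":0,"tx":0,"ty":0,"tz":0.05,"twist":0},{"claw":0,"tx":0,"ty":0,"tz":0.04,"twist":0},{"claw":0,"tx":0,"ty":0,"tz":0,"twist":0},{"claw":0,"tx":0,"ty":0,"tz":0,"twist":0}]}}

```text
t: 19.85
position: [537.7, -38.3, 200.9]
ee_rot: [0.096, 1.567, -0.096]
contact_force: [3.4, 0.2, 6.7]
opening: 14.6
```

```bash
python3 st.py 10;  python3 - <<'E'
from h import *
im=save('scene','scene5.png')[:,:,::-1]
cv2.imwrite('pics/c9.png',cv2.resize(im[240:360,250:350],(500,600),interpolation=cv2.INTER_CUBIC))
E
```

```text
20.35 [537.66 -38.3  200.91] [ 0.1   1.57 -0.1 ] F [3.23 0.27 5.92] sd [0.44 0.67 0.39] tq [ 0.12 -0.59  0.07] open 14.895473259208316
```

View pics/c9.png

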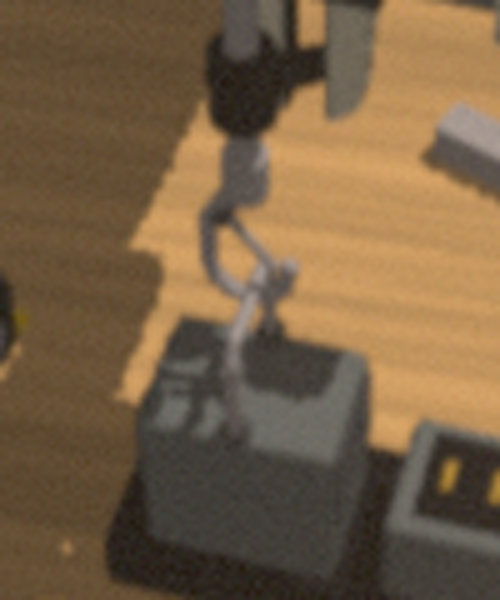

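>>> {"fn": "servo_tool", "kwargs": {"increments": [{"claw":0,"tx":0.005,"ty":0,"tz":0.06,"twist":0},{"claw":0,"tx":0,"ty":0,"tz":0.1,"twist":0},{"claw":0,"tx":0,"ty":0,"tz":0.1,"twist":0},{"claw":0,"tx":0,"ty":0,"tz":0.1,"twist":0},{"claw":0,"tx":0,"ty":0,"tz":0.1,"twist":0},{"claw":0,"tx":0,"ty":0,"tz":0.06,"twist":0},{"claw":0,"tx":0,"ty":0,"tz":0,"twist":0},{"claw":0,"tx":0,"ty":0,"tz":0,"twist":0},{"claw":0,"tx":0,"ty":0,"tz":0,"twist":0},{"claw":0,"tx":0,"ty":0,"tz":0,"twist":0}]}}

```text
t: 21.65
position: [537.6, -38.4, 226.6]
ee_rot: [0.096, 1.569, -0.096]
contact_force: [4.7, 0.5, 2.5]
opening: 15.0
```

```bash
python3 st.py 14
```

```text
22.35 [537.62 -38.39 226.67] [ 0.1   1.57 -0.1 ] F [ 4.96 -0.01  3.17] sd [0.35 0.31 0.57] tq [ 0.11 -0.87 -0.01] open 14.651481379369793
```

>>> {"fn": "servo_tool", "kwargs": {"increments": [{"claw":0,"tx":0.008,"ty":0,"tz":0.06,"twist":0},{"claw":0,"tx":0,"ty":0,"tz":0.1,"twist":0},{"claw":0,"tx":0,"ty":0,"tz":0.12,"twist":0},{"claw":0,"tx":0,"ty":0,"tz":0.12,"twist":0},{"claw":0,"tx":0,"ty":0,"tz":0.12,"twist":0},{"claw":0,"tx":0,"ty":0,"tz":0.1,"twist":0},{"claw":0,"tx":0,"ty":0,"tz":0.06,"twist":0},{"claw":0,"tx":0,"ty":0,"tz":0.03,"twist":0},{"claw":0,"tx":0,"ty":0,"tz":0,"twist":0},{"claw":0,"tx":0,"ty":0,"tz":0,"twist":0}]}}

```text
t: 23.6
position: [537.7, -38.4, 262.1]
ee_rot: [0.096, 1.569, -0.096]
contact_force: [-5.8, -0.0, 0.8]
opening: 14.9
```

```bash
python3 st.py 20
```

```text
24.6 [537.77 -38.4  262.07] [ 0.1   1.57 -0.1 ] F [-5.17 -0.14  0.73] sd [0.51 0.59 0.59] tq [ 0.07  0.82 -0.08] open 15.279029649458058
```

>>> {"fn": "servo_tool", "kwargs": {"increments": [{"claw":0,"tx":-0.004,"ty":0,"tz":0.06,"twist":0},{"claw":0,"tx":0,"ty":0,"tz":0.06,"twist":0},{"claw":0,"tx":0,"ty":0,"tz":0.06,"twist":0},{"claw":0,"tx":0,"ty":0,"tz":0,"twist":0},{"claw":0,"tx":0,"ty":0,"tz":0,"twist":0},{"claw":0,"tx":0,"ty":0,"tz":0,"twist":0}]}}

```text
t: 25.35
position: [537.7, -38.4, 271.2]
ee_rot: [0.096, 1.569, -0.096]
contact_force: [-5.7, 0.1, 0.2]
opening: 15.0
```

```bash
python3 st.py 35
```

```text
27.1 [537.75 -38.37 271.11] [ 0.1   1.57 -0.1 ] F [-5.03  0.   -0.03] sd [0.4  0.43 0.48] tq [ 0.    0.85 -0.04] open 14.576599714939455
```

>>> {"fn": "servo_tool", "kwargs": {"increments": [{"claw":0,"tx":0,"ty":0,"tz":0.08,"twist":0},{"claw":0,"tx":0,"ty":0,"tz":0.04,"twist":0},{"claw":0,"tx":0,"ty":0,"tz":-0.04,"twist":0},{"claw":0,"tx":0,"ty":0,"tz":-0.08,"twist":0},{"claw":0,"tx":0,"ty":0,"tz":0,"twist":0},{"claw":0,"tx":0,"ty":0,"tz":0,"twist":0},{"claw":0,"tx":0,"ty":0,"tz":0,"twist":0}]}}

```text
t: 27.98
position: [537.8, -38.4, 271.5]
ee_rot: [0.096, 1.569, -0.096]
contact_force: [-5.1, 0.6, -0.5]
opening: 14.7
```

```bash
python3 st.py 35
```

```text
29.725 [537.75 -38.4  271.48] [ 0.1   1.57 -0.1 ] F [-5.6   0.02 -0.47] sd [0.49 0.51 0.57] tq [ 0.03  0.97 -0.04] open 14.337211992103173
```

>>> {"fn": "servo_tool", "kwargs": {"increments": [{"claw":0,"tx":-0.004,"ty":0,"tz":-0.04,"twist":0},{"claw":0,"tx":0,"ty":0,"tz":-0.04,"twist":0},{"claw":0,"tx":0,"ty":0,"tz":0,"twist":0},{"claw":0,"tx":0,"ty":0,"tz":0,"twist":0},{"claw":0,"tx":0,"ty":0,"tz":0,"twist":0}]}}

```text
t: 30.35
position: [537.7, -38.4, 267.3]
ee_rot: [0.096, 1.568, -0.096]
contact_force: [-1.3, -0.6, 0.4]
opening: 14.9
```

>>> {"fn": "servo_tool", "kwargs": {"increments": [{"claw":0,"tx":0,"ty":0,"tz":0,"twist":0}]}}

```text
t: 30.48
position: [537.7, -38.4, 267.3]
ee_rot: [0.096, 1.568, -0.096]
contact_force: [-0.4, -0.6, -0.0]
opening: 14.7
```

>>> {"fn": "servo_tool", "kwargs": {"increments": [{"claw":0,"tx":0,"ty":0,"tz":0,"twist":0}]}}

```text
t: 30.6
position: [537.7, -38.4, 267.2]
ee_rot: [0.096, 1.568, -0.096]
contact_force: [-0.6, 0.3, 0.2]
opening: 14.9
```

>>> {"fn": "servo_tool", "kwargs": {"increments": [{"claw":0,"tx":0,"ty":0,"tz":0,"twist":0}]}}

```text
t: 30.72
position: [537.7, -38.4, 267.2]
ee_rot: [0.096, 1.568, -0.096]
contact_force: [-0.3, 0.3, 1.7]
opening: 15.1
```

>>> {"fn": "servo_tool", "kwargs": {"increments": [{"claw":0,"tx":0,"ty":0,"tz":0,"twist":0}]}}

```text
t: 30.85
position: [537.7, -38.4, 267.2]
ee_rot: [0.096, 1.568, -0.096]
contact_force: [0.1, -0.4, -0.4]
opening: 15.1
```

>>> {"fn": "servo_tool", "kwargs": {"increments": [{"claw":0,"tx":0,"ty":0,"tz":0,"twist":0}]}}

```text
t: 30.98
position: [537.7, -38.4, 267.2]
ee_rot: [0.096, 1.568, -0.096]
contact_force: [1.2, 0.3, 0.5]
opening: 15.1
```

>>> {"fn": "servo_tool", "kwargs": {"increments": [{"claw":0,"tx":0,"ty":0,"tz":0,"twist":0}]}}

```text
t: 31.1
position: [537.7, -38.4, 267.2]
ee_rot: [0.096, 1.568, -0.096]
contact_force: [0.6, -0.5, 0.8]
opening: 14.6
```

>>> {"fn": "servo_tool", "kwargs": {"increments": [{"claw":0,"tx":0,"ty":0,"tz":0,"twist":0}]}}

```text
t: 31.22
position: [537.6, -38.4, 267.2]
ee_rot: [0.096, 1.568, -0.096]
contact_force: [0.7, -0.0, 0.5]
opening: 15.2
```

>>> {"fn": "servo_tool", "kwargs": {"increments": [{"claw":0,"tx":0,"ty":0,"tz":0,"twist":0}]}}

```text
t: 31.35
position: [537.7, -38.4, 267.1]
ee_rot: [0.096, 1.568, -0.096]
contact_force: [1.3, -0.2, -0.2]
opening: 14.8
```

>>> {"fn": "servo_tool", "kwargs": {"increments": [{"claw":0,"tx":0,"ty":0,"tz":0.024,"twist":0},{"claw":0,"tx":0,"ty":0,"tz":0.024,"twist":0},{"claw":0,"tx":0,"ty":0,"tz":0,"twist":0},{"claw":0,"tx":0,"ty":0,"tz":0,"twist":0},{"claw":0,"tx":0,"ty":0,"tz":0,"twist":0},{"claw":0,"tx":0,"ty":0,"tz":0,"twist":0}]}}

```text
t: 32.1
position: [537.6, -38.4, 269.5]
ee_rot: [0.096, 1.569, -0.096]
contact_force: [3.3, 1.3, 0.4]
opening: 14.9
```

```bash
python3 - <<'E'
from h import *
import time
F=[]
for i in range(40):
    get_obs(); 
a=[get_obs()['contact_force'][2] for _ in range(5)];print('same?',a)
for i in range(20):
    try: landmark_of('wrist','grip_mid')
    except Exception as e: print(e);break
    o=get_obs();F.append(np.r_[o['contact_force'],o['position']])
F=np.array(F);print(o['t'],F.mean(0).round(2),F.std(0).round(2))
E
```

```text
same? [np.float64(0.4330575392904289), np.float64(0.4330575392904289), np.float64(0.4330575392904289), np.float64(0.4330575392904289), np.float64(0.4330575392904289)]
33.1 [ 3.9900e+00  3.7000e-01 -1.6000e-01  5.3763e+02 -3.8400e+01  2.6955e+02] [0.69 0.47 0.36 0.01 0.01 0.01]
```

>>> {"fn": "servo_tool", "kwargs": {"grip_force": 5, "increments": [{"claw":0,"tx":0,"ty":0,"tz":0,"twist":0},{"claw":0,"tx":0,"ty":0,"tz":0,"twist":0},{"claw":0,"tx":0,"ty":0,"tz":0,"twist":0}]}}

```text
t: 33.48
position: [537.4, -38.4, 269.5]
ee_rot: [0.096, 1.569, -0.096]
contact_force: [-0.7, 0.5, -0.3]
opening: 15.9
```

>>> {"fn": "servo_tool", "kwargs": {"increments": [{"claw":0.25,"tx":0,"ty":0,"tz":0,"twist":0},{"claw":0.5,"tx":0,"ty":0,"tz":0,"twist":0},{"claw":0.8,"tx":0,"ty":0,"tz":0,"twist":0},{"claw":0.8,"tx":0,"ty":0,"tz":0,"twist":0}]}}

```text
t: 33.98
position: [537.6, -38.4, 269.5]
ee_rot: [0.096, 1.569, -0.096]
contact_force: [-0.1, 0.2, -0.1]
opening: 48.6
```

```bash
cat > chk.py <<'E'
from h import *
im=save('scene','chk.png')
for k in ['grip_mid','bail_mid','hook_bowl','lamp','hook_tip']:
    r=landmark_of('scene',k); print(k,[(np.round(x['position'],1).tolist(),round(x['conf'],2)) for x in r[:1]])
r=regions_of('scene','lamp');print('lamp rect',[(np.round(x['rect'],1).tolist(),round(x['conf'],2)) for x in r[:1]])
import os
g=cv2.cvtColor(im,cv2.COLOR_RGB2GRAY)[200:340,250:345].astype(np.float32)
if os.path.exists('ref.npy'):
    (dx,dy),q=cv2.phaseCorrelate(np.load('ref.npy')[40:],g[40:]);print('shift',dx,dy,q)
else: np.save('ref.npy',g)
o=get_obs();print(o['t'],o['position'],o['contact_force'],o['opening'])
E
python3 chk.py
```

```text
grip_mid [([309.5, 224.6], 0.76)]
bail_mid [([301.3, 273.2], 0.64)]
hook_bowl [([293.3, 273.6], 0.85)]
lamp [([302.0, 317.7], 0.59)]
hook_tip [([306.9, 266.5], 0.9)]
lamp rect [([300.0, 300.0, 50.0, 63.4], 0.61)]
34.325 [537.5734768  -38.39388949 269.54650818] [-0.06026995 -0.27736082  0.17439194] 73.24190728034394
```

>>> {"fn": "servo_tool", "kwargs": {"increments": [{"claw":0.8,"tx":0,"ty":0,"tz":0,"twist":0},{"claw":0.8,"tx":0,"ty":0,"tz":0,"twist":0}]}}

```text
t: 34.58
position: [537.6, -38.4, 269.5]
ee_rot: [0.096, 1.569, -0.096]
contact_force: [-0.3, -0.5, -0.2]
opening: 74.8
```

```bash
python3 chk.py
```

```text
grip_mid [([312.4, 224.6], 0.7)]
bail_mid [([297.6, 276.0], 0.72)]
hook_bowl [([297.3, 271.7], 0.77)]
lamp [([300.9, 317.6], 0.79)]
hook_tip [([308.5, 265.9], 0.88)]
lamp rect [([299.9, 300.4, 53.1, 63.7], 0.62)]
shift -0.013155100416618382 0.04360578435133533 0.9632038581371307
34.925 [537.60143514 -38.3709742  269.54075855] [-0.36034644  0.22521759  0.35504082] 74.50075175099072
```

>>> {"fn": "servo_tool", "kwargs": {"increments": [{"claw":0.8,"tx":-0.2,"ty":0.026,"tz":0,"twist":0},{"claw":0.8,"tx":-0.5,"ty":0.066,"tz":0,"twist":0},{"claw":0.8,"tx":-0.7,"ty":0.09,"tz":0,"twist":0},{"claw":0.8,"tx":-0.7,"ty":0.09,"tz":0,"twist":0},{"claw":0.8,"tx":-0.5,"ty":0.06,"tz":0,"twist":0},{"claw":0.8,"tx":0,"ty":0,"tz":0,"twist":0},{"claw":0.8,"tx":0,"ty":0,"tz":0,"twist":0}]}}

```text
t: 35.8
position: [407.7, -21.8, 269.6]
ee_rot: [0.096, 1.568, -0.096]
contact_force: [-0.2, -0.4, 0.1]
opening: 74.4
```

```bash
python3 chk.py; python3 -c "
import cv2
a=cv2.imread('pics/chk.png')[180:380,210:410];cv2.imwrite('pics/c10.png',cv2.resize(a,(600,600),interpolation=cv2.INTER_CUBIC))"
```

```text
grip_mid [([309.6, 225.4], 0.63)]
bail_mid [([297.1, 277.0], 0.84)]
hook_bowl [([296.0, 272.9], 0.56)]
lamp []
hook_tip [([308.9, 262.1], 0.59)]
lamp rect [([300.6, 298.9, 47.1, 65.8], 0.83)]
shift -0.20859222566020463 -0.09237521485032119 0.6985091316699982
36.15 [407.79513511 -21.83458769 269.32470869] [ 0.52465515  0.11720121 -0.05618096] 74.35592028643993
```

>>> {"fn": "servo_tool", "kwargs": {"increments": [{"claw":0.8,"tx":-0.4,"ty":0,"tz":0,"twist":0},{"claw":0.8,"tx":0,"ty":0,"tz":0,"twist":0},{"claw":0.8,"tx":0,"ty":0,"tz":0,"twist":0},{"claw":0.8,"tx":0,"ty":0,"tz":0,"twist":0},{"claw":0.8,"tx":0,"ty":0,"tz":0,"twist":0},{"claw":0.8,"tx":0,"ty":0,"tz":0,"twist":0}]}}

```text
t: 36.9
position: [387.7, -21.8, 269.5]
ee_rot: [0.096, 1.569, -0.096]
contact_force: [0.5, 0.5, 0.3]
opening: 74.2
```

```bash
python3 - <<'E'
from h import *
a=np.load('ref.npy'); b=cv2.cvtColor(snapshot('scene'),cv2.COLOR_RGB2GRAY)[200:340,250:345].astype(np.float32)
# template: lamp+hook patch (rows 265-330 -> 65:130, cols 280-325 -> 30:75)
for nm,(r0,r1,c0,c1) in {'hook':(58,85,35,65),'lamp':(80,128,28,78)}.items():
    big=cv2.resize(b,None,fx=8,fy=8,interpolation=cv2.INTER_CUBIC);t=cv2.resize(a,None,fx=8,fy=8,interpolation=cv2.INTER_CUBIC)[r0*8:r1*8,c0*8:c1*8]
    m=cv2.matchTemplate(big,t,cv2.TM_CCOEFF_NORMED);_,v,_,l=cv2.minMaxLoc(m);print(nm,'shift px',l[0]/8-c0,l[1]/8-r0,round(v,3))
print(get_obs()['t'],'battery',[(x['position'],x['conf']) for x in landmark_of('scene','battery')[:1]])
for z in [130,138,140,142,145]: pass
s=cam('scene');print('bail expected at z',[ (z,proj(s,(621,-46,z)).round(0).tolist()) for z in (146,205,225,235)])
E
```

```text
hook shift px 0.125 -0.125 0.773
lamp shift px 0.125 -0.25 0.866
36.95 battery [([347.4, 356.2], 0.65)]
bail expected at z [(146, [300.0, 302.0]), (205, [299.0, 281.0]), (225, [299.0, 273.0]), (235, [299.0, 270.0])]
```

Over 2.6 s the hook and lamp moved by less than a pixel, so the lamp is steady. The bail sits at about z 220 mm, which puts the lamp well clear of the dock. Handing in.

```bash
python3 -c "
from workcell import *
print(sign_off())"
```

```text
the job is handed in; nothing more can be done
None
```

The lamp is hooked, out of its dock and floating on the rod. I signed the job off at about 37 s of the 54 s allowed.

**What I did:**
- I gripped the slanting bar and carried the raised hook past the lamp on the −y side. Then I pulled it down about 148 mm and moved it through the bail.
- As the hook rose, the force peaked about 3 N above the spring's pull, then fell back as the latch snapped shut. The picture taken just after showed the latch closed above the bail bar.
- I eased the rod up to about 40 mm out and balanced it there. The lamp weighs about 6 N. I eased the grip force off, opened the jaws and backed the arm well clear.

**Last checks:**
- **Steadiness:** over the last 2.6 s before sign-off, hook and lamp shifted by 0.25 px or less in the scene camera. That is under 1 mm, with the robot touching nothing.
- **Lamp height:** the bail was seen at about 220 mm, so the lamp's underside is roughly 85 mm above the bench and clear of the dock walls.
- **Battery:** it was detected in its original place.

**Uncertain or not checked:**
- **Balance point:** the force readings scattered by about ±0.3 N, and at one height the up and down approaches disagreed in sign. I set it from the average, and the camera then showed no drift.
- **Last picture:** I had reached the picture limit, so I could not view the scene after letting go. The check then was by image matching and the networks only.
- **Bystanders:** I did not re-measure the tape measure, jar, mouse, brush or scale bar. The arm's path was planned clear of all of them.

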